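Open the bin gate past its bent keeper and hold it ajar

TASK

I want to unscrew the bent copper keeper on the green gate of the heel-block bin. First slide the stop board (yellow top edge) out of its stand and fully down into the grooves just behind the gate, so no stock can spill, and let go of it; then lift the sagging barrel bolt by its red grip so that it clears the keeper's bent-up lip, draw it right back without wrenching it against the keeper, and pull the sprung gate open about 25 degrees. Finish while still holding the gate ajar there (do not let go), and leave the glue bottle, tin and jar as they are.

Things in the scene. Friction and masses are not known exactly. Their poses are not given: they have to be found in the camera images.
- pen: plywood stock bin fixed to the bench, 240 mm wide (its y), 220 mm deep, walls 120 mm high, open on top, filled with heel blocks at the back. Origin: bench level, middle of the gate's front face. Its x axis points back into the bin (away from the robot), y to the left along the front, z up. Gate front face at local x = 0.
- slot (a point): middle of the grooves' floor in the bin, 45 mm behind the gate's front face, 12 mm above the bench; axes as the bin's. The upright grooves at both side walls are 13 mm wide (bin's x) and leave the board 5 mm play each side along y; flared mouths 121 mm above the bench. The board's underside centre seats here, board upright, its thickness along the bin's x.
- stop_board: loose plywood board 10 mm thick (its x), 206 mm wide (its y), 150 mm high (z), 0.2 kg, top 30 mm painted yellow, same both ways round. Origin: centre of its underside. Starts upright in the stand, underside 12 mm above the bench. Seated in the bin its top is 162 mm above the bench, 48 mm above the gate.
- stand: fixed wooden stand with an upright slot 14 mm wide and 45 mm deep along its y; origin: bench level, middle. 90 x 130 mm, 57 mm high. The slot is open at both ends and on top; the board lifts straight up out of it.
- bolt: barrel bolt on the gate's front. Origin: middle of its upright round red grip, 16 mm thick, from 25 mm below to 30 mm above (shut: 135 to 190 mm above the bench), 22 mm in front of the gate's face. A 12 mm stem joins it to the rod 70 mm lower. Only the seated board, 62 mm behind, stands as high nearby. Axes as the gate's: y along the rod, nose at -y, draw to +y. 0.2 kg.
- bolt_slide (a joint): how far the bolt is drawn along the gate's +y, 0 (shut) to 0.055 m (right back); rubs with about 1 N and stays where left. With the bolt sagging it stops against the keeper's lip at about 0.004; the nose is past the lip beyond 0.020 and out of the keeper's strap too.
- bolt_lift (a joint): how far the bolt is raised straight up in its tall worn guides, 0 (sagging, where its weight pulls it) to 0.018 m. It must be raised 0.010 m or more to pass the keeper's lip, 0.014 is comfortable.
- keeper: bent copper keeper on the post at the gate's right (-y) end; origin and axes as the bin's. Its lip is bent up to 82.5 mm above the bench at local y -98 to -93 mm, x -32 to -12 mm; the bolt's nose block (32 mm high, 10 mm along the rod) sags behind it, underside 74 mm above the bench. A strap in front of the nose keeps the gate shut until the bolt is drawn.
- gate_swing (a joint): gate angle, 0 shut, grows to 1.2 rad as it swings out towards the robot (the free right-hand end swings to the bin's -x; seen from above the gate turns clockwise). A spring closes it with about 0.2 N m shut and 0.3 N m at 0.45 rad; it swings shut if let go.
- gate_hinge (a point): point on the gate's upright hinge axis, at the left (+y) end of the gate's front face, 110 mm left of the bin's middle, 90 mm above the bench.
- gate: the green gate, 190 mm wide, 98 mm high, 12 mm thick, top 114 mm above the bench, with the bolt's guides (up to 123 mm above the bench). Origin on the hinge axis at bench level; the panel runs from there along its -y; x points into the bin when shut.
- glue: white glue bottle with blue cap, 60 mm across, 150 mm high; origin underside centre; leave alone.
- tin: bare metal tack tin, 70 mm across, 70 mm high; origin underside centre; leave alone.
- jar: amber jar with blue lid, 60 mm across, 60 mm high; origin underside centre; leave alone.
Things that resemble listed ones, but are neither listed nor needed, are in the scene too. Several things have the shape of the stop_board; the one meant has the colours described above.

How it is judged:
On the way, in this order (a step that is already met when the one before it is completed fails the run):
1. the stop board stands fully down in the grooves behind the gate, let go (x of stop_board in the frame of pen between 0.039 and 0.051 m and y of stop_board in the frame of pen between -0.01 and 0.01 m and z of stop_board in the frame of pen below 0.017 m and angle between stop_board's own z axis and vertical below 0.1 rad and contact force between each of the fingers, the arm and stop_board below 0.2 N), for 0.2 s.
2. the bolt is lifted over the lip and drawn back at least 35 mm (value of joint bolt_slide above 0.035 m), for 0.1 s.
At the end, for the whole second after the job is handed in: Board seated in its grooves (underside within 5 mm of the floor, within 6 mm of the groove's middle, upright) and untouched by the robot; bolt drawn at least 35 mm; gate still, between 15 and 35 degrees open, held by the robot (at least 0.5 N on gate or bolt) and by nothing else (all of step 1 and value of joint bolt_slide above 0.035 m and value of joint gate_swing between 0.26 and 0.61 rad and velocity of joint gate_swing between -0.1 and 0.1 rad/s and (contact force between any of the fingers, the arm and bolt above 0.5 N or contact force between any of the fingers, the arm and gate above 0.5 N) and contact force between each of stop_board, glue, tin, jar and bolt below 0.2 N and contact force between each of stop_board, glue, tin, jar and gate below 0.2 N); the arm keeps its last pose, push and grip.
It fails at once if the glue bottle is shifted more than 30 mm or tipped (distance of glue from where it was at the start of the episode above 0.03 m or angle between glue's own z axis and vertical above 0.4 rad).
It fails at once if the tack tin is shifted more than 30 mm or tipped (distance of tin from where it was at the start of the episode above 0.03 m or angle between tin's own z axis and vertical above 0.4 rad).
It fails at once if the jar is shifted more than 30 mm or tipped (distance of jar from where it was at the start of the episode above 0.03 m or angle between jar's own z axis and vertical above 0.4 rad).
It fails at once if the bolt is wrenched against the keeper with more than 40 N (contact force between bolt and keeper above 40 N).
It also fails if it takes over 58 s, if anything falls off the work surface, if the arm or the gripper's body presses on something with over 40 N, if the wrist force passes 120 N, or if a joint passes its speed limit or range.

ROBOT

A 6-joint arm with a two-finger parallel gripper is mounted at the origin on the work surface. World frame = base frame: x ahead of the robot, y to its left, z up, the work surface at z = 0. Lengths are in m, angles in rad, forces in N, time in s.
With the tool pointing down it reaches from about 0.35 to 0.775 m from the base axis. Payload 7.3 kg.
Tool frame: the origin (TCP) lies between the finger pads; the fingertips stand 8 mm ahead of it and the grasp point (between the pads) lies 11 mm behind it (robot.nose_length is the distance from the TCP to the fingertips, in m); z points along the fingers, y is the line along which they close (so a half turn about z gives the same grasp; the last joint's range is limited). The gripper opens to 92 mm and grips with 3 to 60 N. Pads are 19 mm wide; open, the fingers measure 130 mm over their backs; the gripper's body (75 mm by 190 mm) begins 47 mm behind the grasp point.
Start: joints at [-1.324, 0.342, 1.524, -0, 1.275, -0.146], TCP at [0.201, -0.485, 0.235] pointing down, gripper open.
Joint ranges: [-2.53, 2.53], [-0.77, 2.02], [0.04, 2.7], [-1, 4.14], [0.28, 2.66], [-3.11, 3.11]. Speed limits (rad/s): [2.57, 2.57, 3.14, 3.14, 3.14, 3.14].

INTERFACE

Orientations are given as [roll, pitch, yaw] about the fixed x, y, z axes, in that order (R = Rz(yaw) Ry(pitch) Rx(roll)).
In Python, from cell import robot gives the robot as it stands. The module is installed in compiled form; this text tells all that it offers.
- The arm moves only by the shell command python3 -m jog 'ROWS' [FORCE]. ROWS is JSON, a list that holds one entry, the list of rows, each a list of 5 numbers: the gripper's target within -1 to 1 (fully open at 1, half-way at 0, shut at -1), then the shift along the tool's x, y, z in m, then the turn about the tool's z in rad. A call has 1 to 5 rows; each row is the pose to reach, as a shift and turn from the pose commanded when the call began, along the tool's axes at that moment; what a row does not reach only later rows make up. A row lasts 1/12 s, in which the tool goes at most 41.7 mm and 7.16 degrees, less where a joint would pass 70% of its speed; a pose out of reach is approached as far as the arm can. A call with a gripper value outside its range is refused whole. The fingers move at their own pace and stop on an object; FORCE is the grip in N (left out, the last holds). Time passes only in rows, so rows that repeat a pose let the fingers close. It gives the time, the measured TCP pose, the force, the opening and the grip force at its end, in the units of the state.
- robot.observe(): the state, without advancing time (a new reading comes with each control period).
- robot.read_camera(name): name is "scene" or "side" or "wrist"; returns the picture (400x640x3 uint8, red, green, blue); there is no depth.
- robot.camera_model(name): a dict with "camera_matrix" (3x3 intrinsics, pixels), "position" and "attitude" of the camera in the world; the wrist camera has in their place "mount" (4x4, takes a point from camera to tool coordinates, whose origin is the TCP and whose axes are the flange's). Camera axes: x right, y down, z forward; pixel columns grow to the right and rows downward; lengths in m; the calibration is good to about 2 mm. A picture is of the moment at which its call begins: read the wrist's pose just before it. camera_model takes no time and is no camera call.
- robot.hand_in(): hands the job in; it is judged then, once.
The state is a dict: "time": time; "qpos": joint angles; "qvel": joint speeds; "joint_efforts": joint torques, N m; "tool_pos": TCP position; "tool_rot": TCP orientation; "contact_force": force on the tool from outside, world axes, zero at the start; "torque": the same for the moment, N m; "opening": finger opening in m; "grip_force": force on a finger pad.
Only numpy, scipy, OpenCV 4.12 (cv2) and the standard library are available. Lean on these libraries where they do the work, as an engineer would, in place of code of your own. Each camera call takes 0.05 s, during which the arm holds its last target. There are 200 camera calls.

## Working session

There is one attempt and no reset: what is moved stays moved. The work goes in short steps, Python scripts to look and compute and a shell command to move; the robot and the scene stay as the last step left them, time stands still between calls to the robot, and variables do not carry over. Pictures are saved under pics/ and viewed, at most 10 in all, crops included, and the job is handed in when it is done.

```bash
mkdir -p pics; python3 - <<'E'
from cell import robot
import cv2,json
s=robot.observe();print(s['time'],s['tool_pos'],s['tool_rot'],s['opening'])
a=robot.read_camera("scene");b=robot.read_camera("side")
cv2.imwrite("pics/scene.png",a[:,:,::-1]);cv2.imwrite("pics/side.png",b[:,:,::-1])
for n in("scene","side","wrist"):print(n,robot.camera_model(n))
E
```

```text
0.0 [ 0.20087366 -0.48460536  0.23402012] [-3.14001001e+00 -2.08448882e-04  3.92829673e-01] 0.09179461977738186
scene {'camera_matrix': array([[449.48958905,   0.        , 317.04267819],
       [  0.        , 449.48958905, 201.60124184],
       [  0.        ,   0.        ,   1.        ]]), 'position': array([ 1.17407922, -0.07590902,  1.18210222]), 'attitude': array([-2.55642625, -0.0075294 ,  1.50375365])}
side {'camera_matrix': array([[493.63644087,   0.        , 314.53534821],
       [  0.        , 493.63644087, 191.28034636],
       [  0.        ,   0.        ,   1.        ]]), 'position': array([ 0.09567179, -1.06572088,  1.10416241]), 'attitude': array([-2.28448149,  0.00293073, -0.35938736])}
wrist {'camera_matrix': array([[323.20465792,   0.        , 322.48334705],
       [  0.        , 323.20465792, 201.65100935],
       [  0.        ,   0.        ,   1.        ]]), 'mount': array([[ 8.80931856e-04, -9.54798115e-01, -2.97253735e-01,
         8.13578353e-02],
       [ 9.99998732e-01,  1.23549681e-03, -1.00493031e-03,
         8.07623590e-05],
       [ 1.32676161e-03, -2.97252473e-01,  9.54797993e-01,
        -1.50000894e-01],
       [ 0.00000000e+00,  0.00000000e+00,  0.00000000e+00,
         1.00000000e+00]])}
```

View pics/scene.png

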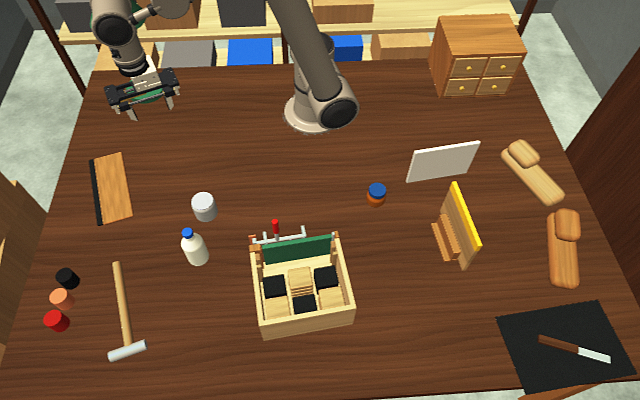

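View pics/side.png

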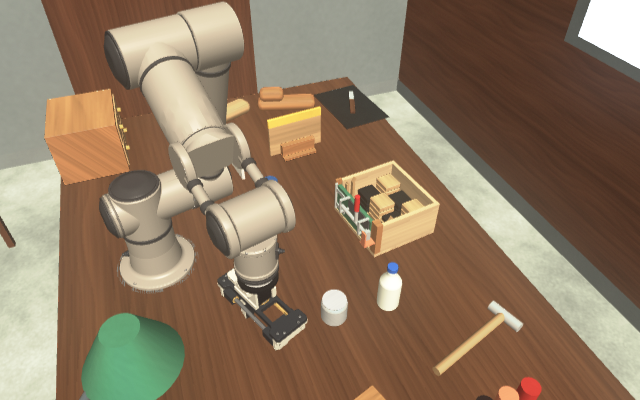

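The scene picture shows the robot at (317,110). What could be taken for the stop board: the black-edged plank lying at (110,188), the white board at (443,162), and the yellow-topped board upright in its stand at (460,225). I choose the yellow one. The bin is at (300,285), with its red grip at (276,226). The glue bottle is at (194,248), the tin at (204,206) and the jar at (376,194).

```bash
python3 - <<'E'
import cv2,numpy as np
a=cv2.imread("pics/scene.png")
f=lambda x,y,w,h,k:cv2.resize(a[y:y+h,x:x+w],None,fx=k,fy=k,interpolation=cv2.INTER_CUBIC)
cv2.imwrite("pics/crop.png",np.hstack([f(415,170,80,110,5),f(240,210,80,110,5)]))
E
cat > h.py <<'E'
import numpy as np
from cell import robot
from scipy.spatial.transform import Rotation as R
def cam(n):
    m=robot.camera_model(n);K=m['camera_matrix']
    if n=='wrist':
        s=robot.observe();Rt=R.from_euler('xyz',s['tool_rot']).as_matrix();M=m['mount']
        return K,Rt@M[:3,:3],Rt@M[:3,3]+s['tool_pos']
    return K,R.from_euler('xyz',m['attitude']).as_matrix(),np.array(m['position'])
def at_z(c,u,v,z):
    K,A,p=c;d=A@np.linalg.solve(K,[u,v,1]);return p+d*(z-p[2])/d[2]
def proj(c,X):
    K,A,p=c;q=K@(A.T@(np.asarray(X)-p));return q[:2]/q[2]
E
```

```text
(no output)
```

View pics/crop.png

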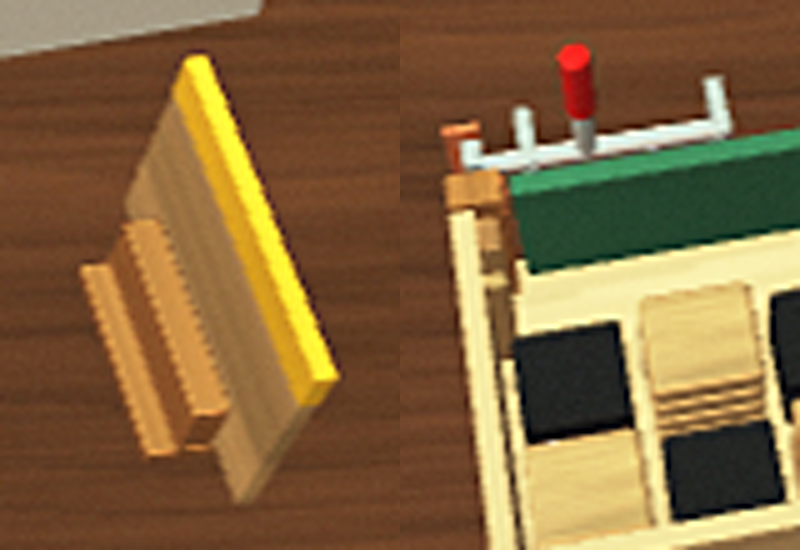

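The crop confirms the choice: the yellow-topped board is in the brown stand. Its right-hand top edge runs from crop (209,57) to (338,378). In the bin crop the red grip's top is at (575,50), the copper keeper at (460,130), and the gate's top inner-left corner near (513,190).

```bash
python3 - <<'E'
from h import *
c=cam('scene')
P=lambda u,v,z:at_z(c,415+u/5,170+v/5,z)[:2]
a,b=P(209,57,.162),P(338,378,.162)
print('board',a,b,np.linalg.norm(a-b),np.arctan2(*(b-a)[::-1]),(a+b)/2)
Q=lambda u,v,z:at_z(c,240+(u-400)/5,210+v/5,z)[:2]
print('grip',Q(575,52,.19))
print('corners', [at_z(c,u,v,.12)[:2].round(4) for u,v in((265,338),(355,322),(252.5,251),(339,235))])
print('gate top left',Q(510,178,.114),'right',Q(800,131,.114))
for n,u,v,z in(('glue',187,233,.15),('tin',204,197,.07),('jar',377,187,.06)):print(n,at_z(c,u,v,z)[:2])
s=robot.observe();print(s['qpos'])
E
```

```text
board [0.4565438  0.37416954] [0.66159007 0.39177154] 0.205800390700213 0.08563410392105354 [0.55906694 0.38297054]
grip [ 0.56990223 -0.13633142]
corners [array([ 0.8498, -0.1691]), array([0.8253, 0.0472]), array([ 0.6179, -0.2013]), array([0.5842, 0.0312])]
gate top left [ 0.6001871  -0.17684672] right [ 0.5813091  -0.02000823]
glue [ 0.56978173 -0.36983185]
tin [ 0.40209924 -0.35348679]
jar [0.39065571 0.16931097]
[-1.32399214e+00  3.42641007e-01  1.52493150e+00 -1.97204340e-05
  1.27539282e+00 -1.46002744e-01]
```

```bash
cat >> h.py <<'E'
def plan(xyz,yaw,start=None,per=.18,pert=.55):
    """print shifts/turn per call, in the tool's axes at the start of each call (tool down)"""
    if start is None:
        s=robot.observe();p,y=np.array(s['tool_pos']),s['tool_rot'][2]
    else: p,y=np.array(start[0]),start[1]
    d=np.array(xyz)-p;dy=yaw-y
    n=max(1,int(np.ceil(max(np.linalg.norm(d)/per,abs(dy)/pert))))
    for i in range(n):
        c,s_=np.cos(y),np.sin(y);e=d/n
        print(np.round([c*e[0]+s_*e[1],s_*e[0]-c*e[1],-e[2],-dy/n],4).tolist());y+=dy/n
E
python3 -c "
from h import *
plan([.53,-.06,.36],1.69)"
```

```text
[0.1167, -0.0666, -0.0315, -0.3243]
[0.1318, -0.0259, -0.0315, -0.3243]
[0.1332, 0.0174, -0.0315, -0.3243]
[0.1207, 0.0589, -0.0315, -0.3243]
```

```bash
python3 -m jog '[[[1,0.04,-0.022,-0.01,-0.11],[1,0.08,-0.044,-0.02,-0.22],[1,0.1167,-0.0666,-0.0315,-0.324],[1,0.1167,-0.0666,-0.0315,-0.324]]]'
python3 -m jog '[[[1,0.04,-0.008,-0.01,-0.11],[1,0.08,-0.016,-0.02,-0.22],[1,0.1318,-0.0259,-0.0315,-0.324],[1,0.1318,-0.0259,-0.0315,-0.324]]]'
python3 -m jog '[[[1,0.04,0.005,-0.01,-0.11],[1,0.08,0.011,-0.02,-0.22],[1,0.1332,0.0174,-0.0315,-0.324],[1,0.1332,0.0174,-0.0315,-0.324]]]'
python3 -m jog '[[[1,0.04,0.02,-0.01,-0.11],[1,0.08,0.04,-0.02,-0.22],[1,0.1207,0.0589,-0.0315,-0.324],[1,0.1207,0.0589,-0.0315,-0.324],[1,0.1207,0.0589,-0.0315,-0.324]]]'
python3 - <<'E'
from h import *
import cv2,pickle
s=robot.observe();c=cam('wrist');pickle.dump(c,open('w1.pkl','wb'));a=robot.read_camera('wrist')
cv2.imwrite('pics/w1.png',a[:,:,::-1]);print(s['time'],s['tool_pos'],s['tool_rot'],abs(s['qvel']).max())
E
```

```text
time: 0.43
tool_pos: [0.2855, -0.3754, 0.2673]
tool_rot: [3.141, -0.002, 0.724]
contact_force: [0.8, 1.5, -0.0]
opening: 0.0917
grip_force: 0.0
time: 0.77
tool_pos: [0.3679, -0.2694, 0.2989]
tool_rot: [3.14, -0.001, 1.048]
contact_force: [0.1, 0.3, -0.6]
opening: 0.0918
grip_force: 0.0
time: 1.1
tool_pos: [0.4504, -0.1631, 0.3303]
tool_rot: [3.139, -0.001, 1.373]
contact_force: [-0.4, -0.4, -0.7]
opening: 0.0914
grip_force: 0.0
time: 1.52
tool_pos: [0.5318, -0.0582, 0.3606]
tool_rot: [3.141, -0.0, 1.691]
contact_force: [-1.1, 0.6, -0.1]
opening: 0.0917
grip_force: 0.0
1.5167 [ 0.53184514 -0.05823833  0.3606051 ] [ 3.14101381e+00 -1.70946112e-04  1.69114462e+00] 0.06645201663225206
```

View pics/w1.png

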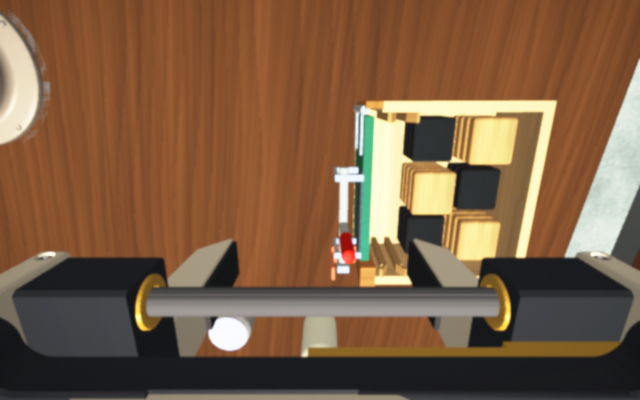

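The wrist view shows the bin's +y wall running from (368,103) to (556,100), the green gate as a vertical strip at column 367, and the red grip around (346,245). I enlarge it to get precise pixels.

```bash
python3 -c "
import cv2
a=cv2.imread('pics/w1.png')[90:290,325:425];b=cv2.imread('pics/w1.png')[90:190,525:575]
import numpy as np
f=lambda i:cv2.resize(i,None,fx=3,fy=3,interpolation=cv2.INTER_CUBIC)
A=cv2.resize(cv2.imread('pics/w1.png')[90:190,325:450],None,fx=6,fy=6,interpolation=cv2.INTER_CUBIC)
cv2.imwrite('pics/w1c.png',A)
B=cv2.resize(cv2.imread('pics/w1.png')[195:295,320:445],None,fx=6,fy=6,interpolation=cv2.INTER_CUBIC)
cv2.imwrite('pics/w1c.png',np.hstack([A[:,:390],B[:,:400]]))"
```

```text
(no output)
```

View pics/w1c.png

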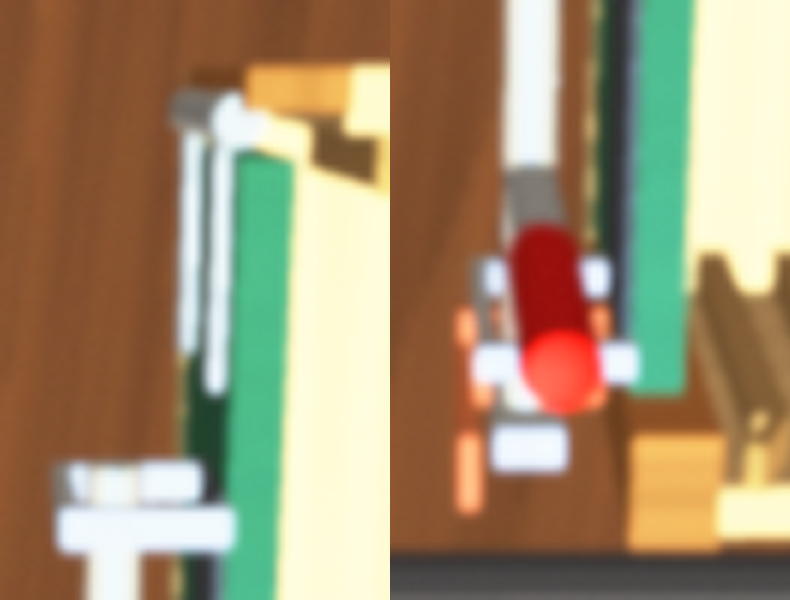

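The crop shows the grip's top centre at full-image (348.8,257) and the gate's free-end top corners at (360,260.3) and (369.3,259.7). The gate's back top edge runs up to (373.8,118.3).

```bash
python3 - <<'E'
from h import *
import pickle
from scipy.optimize import least_squares
w=pickle.load(open('w1.pkl','rb'));c=cam('scene')
# (camera,u,v,pen xyz; weight y)
obs=[(w,360,260.3,(0,-.08,.114)),(w,369.3,259.7,(.012,-.08,.114)),
 (w,556,100,(.22,.12,.12)),(c,265,338,(.22,-.12,.12)),(c,355,322,(.22,.12,.12))]
line=[(w,373.8,118.3,.012),(c,240+400/5,210+131/5,.012)]
def P(t,q):
    s,k=np.sin(t[2]),np.cos(t[2]);return np.array([t[0]+k*q[0]-s*q[1],t[1]+s*q[0]+k*q[1],q[2]])
def res(t):
    r=[]
    for C,u,v,q in obs:r+=list(proj(C,P(t,q))-[u,v])
    for C,u,v,x in line:
        X=at_z(C,u,v,.114)-[t[0],t[1],0];r.append(300*(X[0]*np.cos(t[2])+X[1]*np.sin(t[2])-x))
    return r
f=least_squares(res,[.59,-.09,.12],loss='soft_l1');t=f.x;print(t,np.round(res(t),1))
for n,X in(('w',at_z(w,348.8,257,.19)),('s',at_z(c,275,220.4,.19))):
    d=X[:2]-t[:2];print('grip',n,X,'pen',d@[np.cos(t[2]),np.sin(t[2])],d@[-np.sin(t[2]),np.cos(t[2])])
print('slot',P(t,(.045,0,.012)))
plan([.559,.378,.26],.0856+np.pi)
E
```

```text
[ 0.58889347 -0.09611523  0.14791134] [  1.8  -0.8   1.3  -0.4  -1.3   1.   -5.6 -10.4   1.5 -14.7   0.2  -2.5]
grip w [ 0.57114601 -0.13616136  0.19      ] pen -0.023455374428842622 -0.03699338248574358
grip s [ 0.56990223 -0.13633142  0.19      ] pen -0.024710644539810853 -0.03697828871587373
slot [ 0.63340212 -0.08948346  0.012     ]
[0.1438, 0.0266, 0.0334, -0.5126]
[0.1123, 0.0937, 0.0334, -0.5126]
[0.0519, 0.1367, 0.0334, -0.5126]
```

```bash
python3 - <<'E'
from h import *
import pickle
from scipy.optimize import least_squares
w=pickle.load(open('w1.pkl','rb'));c=cam('scene')
def P(t,q):
    s,k=np.sin(t[2]),np.cos(t[2]);return np.array([t[0]+k*q[0]-s*q[1],t[1]+s*q[0]+k*q[1],q[2]])
g=-.037
def res(t):
    D=t[3]
    obs=[(w,360,260.3,(0,-.08,.114)),(w,369.3,259.7,(.012,-.08,.114)),
     (w,556,100,(D,.12,.12)),(c,265,338,(D,-.12,.12)),(c,355,322,(D,.12,.12)),
     (w,348.8,257,(-.022,t[4],.19)),(c,275,220.4,(-.022,t[4],.19))]
    r=[]
    for C,u,v,q in obs:r+=list(proj(C,P(t,q))-[u,v])
    for C,u,v,x in [(w,373.8,118.3,.012),(c,320,236.2,.012)]:
        X=at_z(C,u,v,.114)-[t[0],t[1],0];r.append(600*(X[0]*np.cos(t[2])+X[1]*np.sin(t[2])-x))
    return r
f=least_squares(res,[.59,-.09,.12,.24,g],loss='soft_l1');t=f.x;print(t,np.round(res(t),1))
print('slot',P(t,(.045,0,.012)),'grip',P(t,(-.022,t[4],.16)))
E
```

```text
[ 0.58659861 -0.09786597  0.15918918  0.22705551 -0.03534543] [  0.6   0.1   0.1   0.4   1.6  -0.1  -4.8  -8.1   2.3 -13.6  -0.6   0.
   0.    0.2   2.6  -2.9]
slot [ 0.63102964 -0.09073268  0.012     ] grip [ 0.57047966 -0.13625189  0.16      ]
```

```bash
python3 -m jog '[[[1,0.036,0.006,0.008,-0.13],[1,0.072,0.013,0.016,-0.26],[1,0.108,0.02,0.025,-0.39],[1,0.1438,0.0266,0.0334,-0.5126],[1,0.1438,0.0266,0.0334,-0.5126]]]' | head -2
python3 -m jog '[[[1,0.028,0.023,0.008,-0.13],[1,0.056,0.047,0.016,-0.26],[1,0.084,0.07,0.025,-0.39],[1,0.1123,0.0937,0.0334,-0.5126],[1,0.1123,0.0937,0.0334,-0.5126]]]' | head -2
python3 -m jog '[[[1,0.013,0.034,0.008,-0.13],[1,0.026,0.068,0.016,-0.26],[1,0.039,0.102,0.025,-0.39],[1,0.0519,0.1367,0.0334,-0.5126],[1,0.0519,0.1367,0.0334,-0.5126]]]' | head -3
python3 - <<'E'
from h import *
import cv2,pickle
s=robot.observe();c=cam('wrist');pickle.dump(c,open('w2.pkl','wb'));a=robot.read_camera('wrist')
cv2.imwrite('pics/w2.png',a[:,:,::-1]);print(s['time'],s['tool_pos'],s['tool_rot'],s['qpos'])
E
```

```text
time: 1.98
tool_pos: [0.5383, 0.089, 0.3249]
time: 2.4
tool_pos: [0.5482, 0.2345, 0.2911]
time: 2.82
tool_pos: [0.5579, 0.3802, 0.2566]
tool_rot: [-3.141, -0.005, -3.05]
2.8167 [0.55793779 0.38022434 0.25664856] [-3.14129722 -0.00477652 -3.05009814] [ 0.48407233  0.62377942  1.00134639  0.00155632  1.52099308 -1.17830021]
```

View pics/w2.png

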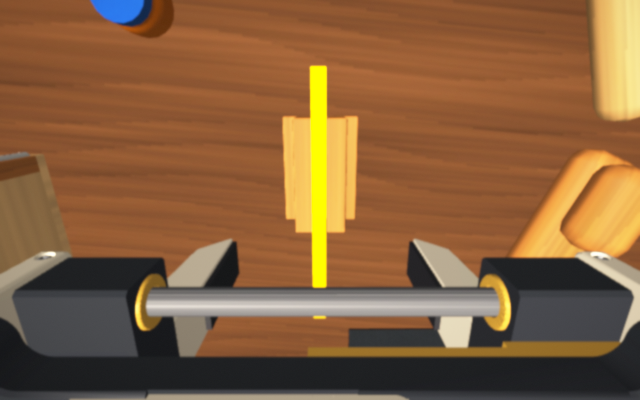

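The wrist view shows the board's yellow top edge as a strip from (318.3,66) to (320,318), between the open fingers. My earlier scene corners at (265,338) and (355,322) were bench-level corners, so I refit the bin pose with z = 0 for those.

```bash
cat > fit.py <<'E'
from h import *
import pickle
from scipy.optimize import least_squares
w=pickle.load(open('w1.pkl','rb'));c=cam('scene')
def P(t,q):
    s,k=np.sin(t[2]),np.cos(t[2]);return np.array([t[0]+k*q[0]-s*q[1],t[1]+s*q[0]+k*q[1],q[2]])
def res(t):
    D=t[3]
    obs=[(w,360,260.3,(0,-.08,.114)),(w,369.3,259.7,(.012,-.08,.114)),
     (w,556,100,(D,.12,.12)),(c,265,338,(D,-.12,.0)),(c,355,322,(D,.12,.0)),
     (w,348.8,257,(-.022,t[4],.19)),(c,275,220.4,(-.022,t[4],.19))]
    r=[]
    for C,u,v,q in obs:r+=list(proj(C,P(t,q))-[u,v])
    for C,u,v,x in [(w,373.8,118.3,.012),(c,320,236.2,.012)]:
        X=at_z(C,u,v,.114)-[t[0],t[1],0];r.append(600*(X[0]*np.cos(t[2])+X[1]*np.sin(t[2])-x))
    return r
f=least_squares(res,[.59,-.09,.12,.24,-.037],loss='soft_l1');t=f.x
if __name__=='__main__':
    print(t,np.round(res(t),1))
    print('slot',P(t,(.045,0,.012)),'grip',P(t,(-.022,t[4],.16)))
    v=pickle.load(open('w2.pkl','rb'));a,b=at_z(v,318.3,66,.162),at_z(v,320,318,.162);d=a-b
    print('board',a,b,np.linalg.norm(d),(a+b)/2,'line',np.arctan2(d[1],d[0]))
E
python3 fit.py
```

```text
[ 0.5866347  -0.09673514  0.155196    0.22353475 -0.03654438] [ 0.5 -0.6  0.  -0.3 -0.8 -0.2 -0.4  5.  -1.6  1.2 -0.6  0.   0.   0.2
  2.2 -3.2]
slot [ 0.63109386 -0.08977932  0.012     ] grip [ 0.57054792 -0.13624092  0.16      ]
board [0.4545228  0.36816617 0.162     ] [0.6616427  0.38808361 0.162     ] 0.20807536668564372 [0.55808275 0.37812489 0.162     ] line -3.045723622834164
```

```bash
python3 - <<'E'
from fit import *
import cv2
a=cv2.imread('pics/w1.png').astype(int);w=pickle.load(open('w1.pkl','rb'))
def edge(vals):# subpixel max gradient
    g=np.abs(np.diff(vals.sum(-1)));i=g.argmax();j=slice(max(i-2,0),i+3);return (np.arange(len(g))[j]*g[j]).sum()/g[j].sum()+.5
def line(pts,z,nm):
    X=np.array([at_z(w,u,v,z)[:2] for u,v in pts]);
    for _ in range(3):
        m=X.mean(0);d=np.linalg.svd(X-m)[2][0];r=np.abs((X-m)@[-d[1],d[0]]);X=X[r<=max(2*np.median(r),5e-4)]
    an=np.arctan2(d[1],d[0]);print(nm,m,d,'yaw',(an+np.pi/4)%(np.pi/2)-np.pi/4,r.max(),len(X))
line([(u,92+edge(a[92:107,u])) for u in range(400,548,4)],.12,'+y wall outer')
line([(520+edge(a[v,520:575]),v) for v in range(115,250,5)],.12,'back outer')
green=lambda v:np.where((a[v,:,1]-a[v,:,2]>50)&(a[v,:,1]>120))[0]
gb=[(green(v).max()+.5,v) for v in range(125,250,5) if len(green(v))];line(gb,.114,'gate back');
gf=[(green(v).min()-.5,v) for v in range(125,250,5) if len(green(v))];line(gf,.114,'gate front')
print([x[0] for x in gb],[x[0] for x in gf])
E
python3 -c "
from h import *
plan([.558,.378,.139],-3.046)"
```

```text
+y wall outer [0.69376748 0.04451406] [0.99229122 0.12392794] yaw 0.1242473695752998 0.00019096872378337532 37
back outer [ 0.80310834 -0.0426454 ] [ 0.12401565 -0.99228026] yaw 0.12433575757092985 0.00012575107740407125 24
gate back [ 0.59564441 -0.07228773] [ 0.1245867  -0.99220873] yaw 0.12491127066224994 0.0006356925032439301 25
gate front [ 0.58430602 -0.07279594] [ 0.12374115 -0.99231453] yaw 0.12405913207433406 0.0004733310017494988 20
[np.float64(373.5), np.float64(372.5), np.float64(372.5), np.float64(372.5), np.float64(372.5), np.float64(372.5), np.float64(371.5), np.float64(371.5), np.float64(371.5), np.float64(371.5), np.float64(371.5), np.float64(370.5), np.float64(370.5), np.float64(370.5), np.float64(370.5), np.float64(369.5), np.float64(369.5), np.float64(369.5), np.float64(369.5), np.float64(369.5), np.float64(368.5), np.float64(368.5), np.float64(368.5), np.float64(368.5), np.float64(368.5)] [np.float64(363.5), np.float64(363.5), np.float64(363.5), np.float64(363.5), np.float64(362.5), np.float64(362.5), np.float64(362.5), np.float64(362.5), np.float64(362.5), np.float64(362.5), np.float64(363.5), np.float64(363.5), np.float64(361.5), np.float64(361.5), np.float64(361.5), np.float64(361.5), np.float64(360.5), np.float64(360.5), np.float64(360.5), np.float64(360.5), np.float64(360.5), np.float64(360.5), np.float64(359.5), np.float64(359.5), np.float64(359.5)]
[0.0004, 0.0005, 0.1187, -0.009]
```

```bash
python3 - <<'E'
from h import *
import pickle,cv2
w=pickle.load(open('w1.pkl','rb'));c=cam('scene');y=.1243
n=np.array([np.cos(y),np.sin(y)]);m=np.array([-n[1],n[0]])
def L(nm,C,u,v,z):
    X=at_z(C,u,v,z)[:2];print(nm,'x',round(X@n-.5706,4),'y',round(X@m+.1618,4))
L('nose -> -.107',w,343.3,269.5,.106)
L('gate free front -.08',w,360,260.3,.114)
L('post -y outer end',w,320+(675-390)/6,195+552/6,.12)
L('back +y top',w,556,100,.12)
L('back -y bot',c,265,338,0);L('back +y bot',c,355,322,0)
L('front +y top',c,339,233,.12);L('front -y top',c,251,247,.12)
L('grip',w,348.8,257,.19)
L('keeper lip far end',w,320+(467-390)/6,195+510/6,.09)
E
python3 -c "
import cv2;a=cv2.imread('pics/scene.png')[215:345,240:365];cv2.imwrite('pics/bin.png',cv2.resize(a,None,fx=4.6,fy=4.6,interpolation=cv2.INTER_CUBIC))"
```

```text
nose -> -.107 x -0.0206 y -0.1062
gate free front -.08 x 0.0014 y -0.0878
post -y outer end x 0.0122 y -0.1255
back +y top x 0.2202 y 0.1197
back -y bot x 0.214 y -0.1173
back +y bot x 0.2168 y 0.125
front +y top x 0.0069 y 0.1217
front -y top x 0.005 y -0.1171
grip x -0.0207 y -0.0441
keeper lip far end x -0.0346 y -0.1323
```

View pics/bin.png

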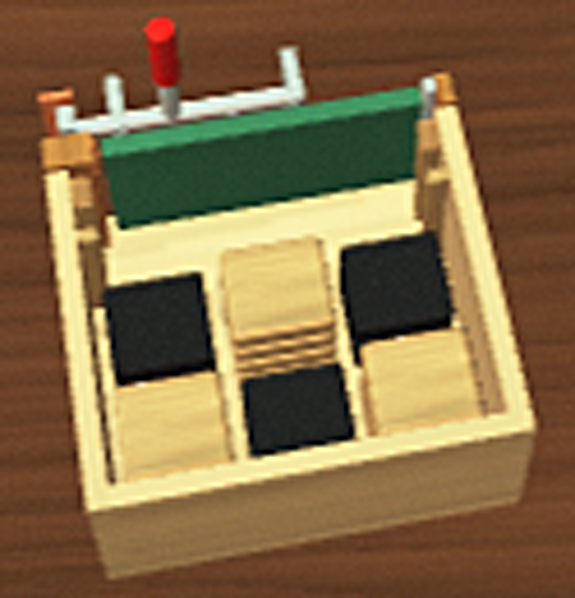

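```bash
python3 -m jog '[[[1,0,0,0.03,-0.005],[1,0,0,0.06,-0.005],[1,0,0,0.09,-0.005],[1,0,0,0.1187,-0.005],[1,0,0,0.1187,-0.005]]]' 20
python3 -m jog '[[[-0.9,0,0,0,0],[-0.9,0,0,0,0],[-0.9,0,0,0,0],[-0.9,0,0,0,0],[-0.9,0,0,0,0]]]' 30
python3 -m jog '[[[-0.9,0,0,0,0],[-0.9,0,0,0,0],[-0.9,0,0,0,0],[-0.9,0,0,0,0],[-0.9,0,0,0,0]]]' 30
```

```text
time: 3.28
tool_pos: [0.5568, 0.3726, 0.1357]
tool_rot: [-3.136, -0.01, -3.057]
contact_force: [-1.2, 0.4, -0.7]
opening: 0.0922
grip_force: 0.0
time: 3.7
tool_pos: [0.5594, 0.3775, 0.1436]
tool_rot: [3.141, 0.003, -3.052]
contact_force: [0.2, 0.8, 0.7]
opening: 0.0633
grip_force: 0.0
time: 4.12
tool_pos: [0.5587, 0.3774, 0.1417]
tool_rot: [-3.141, -0.0, -3.051]
contact_force: [0.8, -0.4, -0.9]
opening: 0.0299
grip_force: 0.0
```

The enlarged bin view confirms the pose. The bin's walls, the gate along the front, the grip at crop (160,35) and both groove rails (crop (90,210) and (430,170)) agree with it, with a y ambiguity of about 2 mm. I continue closing.

```bash
python3 -m jog '[[[-0.9,0,0,0,0],[-0.9,0,0,0,0],[-0.9,0,0,0,0],[-0.9,0,0,0,0],[-0.9,0,0,0,0]]]' 35
python3 -m jog '[[[-0.9,0,0,-0.008,0],[-0.9,0,0,-0.016,0],[-0.9,0,0,-0.024,0],[-0.9,0,0,-0.032,0],[-0.9,0,0,-0.04,0]]]'
```

```text
time: 4.53
tool_pos: [0.5587, 0.3773, 0.1417]
tool_rot: [-3.141, -0.0, -3.052]
contact_force: [0.6, 0.9, -0.8]
opening: 0.0099
grip_force: 35.0
time: 4.95
tool_pos: [0.5589, 0.3774, 0.1831]
tool_rot: [3.141, 0.001, -3.052]
contact_force: [0.5, 0.2, -2.3]
opening: 0.0096
grip_force: 35.0
```

```bash
python3 -m jog '[[[-0.9,0,0,-0.02,0],[-0.9,0,0,-0.045,0],[-0.9,0,0,-0.075,0],[-0.9,0,0,-0.105,0],[-0.9,0,0,-0.135,0]]]' | grep -E "pos|rot|grip"
python3 -c "
from h import *
s=robot.observe();print(s['time'],s['tool_pos'])
plan([.6309,-.0842,.318],1.695,start=(s['tool_pos'],3.231),per=.13,pert=.4)"
```

```text
tool_pos: [0.5584, 0.3771, 0.3191]
tool_rot: [3.141, 0.0, -3.052]
grip_force: 35.0
5.3667 [0.55843331 0.37713287 0.31905443]
[-0.0077, -0.1165, 0.0003, 0.384]
[-0.0508, -0.1051, 0.0003, 0.384]
[-0.0865, -0.0784, 0.0003, 0.384]
[-0.1096, -0.0403, 0.0003, 0.384]
```

```bash
python3 -m jog '[[[-0.9,-0.0015,-0.024,0,0.077],[-0.9,-0.003,-0.047,0,0.154],[-0.9,-0.0045,-0.07,0,0.23],[-0.9,-0.006,-0.093,0,0.307],[-0.9,-0.0077,-0.1165,0,0.384]]]' | grep -E "pos|rot"
python3 -m jog '[[[-0.9,-0.01,-0.021,0,0.077],[-0.9,-0.02,-0.042,0,0.154],[-0.9,-0.03,-0.063,0,0.23],[-0.9,-0.04,-0.084,0,0.307],[-0.9,-0.0508,-0.1051,0,0.384]]]' | grep -E "pos|rot"
python3 -m jog '[[[-0.9,-0.017,-0.0157,0,0.077],[-0.9,-0.034,-0.031,0,0.154],[-0.9,-0.052,-0.047,0,0.23],[-0.9,-0.069,-0.063,0,0.307],[-0.9,-0.0865,-0.0784,0,0.384]]]' | grep -E "pos|rot"
python3 -m jog '[[[-0.9,-0.022,-0.008,0,0.077],[-0.9,-0.044,-0.016,0,0.154],[-0.9,-0.066,-0.024,0,0.23],[-0.9,-0.088,-0.032,0,0.307],[-0.9,-0.1096,-0.0403,0,0.384]]]' | grep -E "pos|rot"
python3 -m jog '[[[-0.9,0,0,0,0],[-0.9,0,0,0,0],[-0.9,0,0,0,0]]]'
python3 -c "
from h import *
plan([.6309,-.0842,.26],1.695)"
```

```text
tool_pos: [0.5767, 0.261, 0.3176]
tool_rot: [3.141, 0.001, 2.844]
tool_pos: [0.5949, 0.1456, 0.3178]
tool_rot: [3.141, 0.001, 2.46]
tool_pos: [0.6132, 0.0302, 0.3177]
tool_rot: [3.141, 0.001, 2.076]
tool_pos: [0.6314, -0.0851, 0.3177]
tool_rot: [3.141, 0.0, 1.692]
time: 7.28
tool_pos: [0.6313, -0.0836, 0.3173]
tool_rot: [3.141, -0.0, 1.696]
contact_force: [-0.4, 0.8, -2.4]
opening: 0.0098
grip_force: 35.0
[-0.0005, -0.0005, 0.0573, 0.0015]
```

```bash
python3 -m jog '[[[-0.9,0,0,0.015,0],[-0.9,0,0,0.03,0],[-0.9,0,0,0.045,0],[-0.9,0,0,0.057,0],[-0.9,0,0,0.057,0]]]'
python3 - <<'E'
from h import *
import cv2
a=robot.read_camera('scene')[:,:,::-1];b=robot.read_camera('wrist')[:,:,::-1]
cv2.imwrite('pics/a3.png',a);cv2.imwrite('pics/b3.png',b)
A=cv2.resize(a[190:310,235:355],None,fx=3.3,fy=3.3,interpolation=cv2.INTER_CUBIC);B=cv2.resize(b[80:280,320:520],(396,396),interpolation=cv2.INTER_CUBIC)
cv2.imwrite('pics/c3.png',np.hstack([A,B]))
E
```

```text
time: 7.7
tool_pos: [0.6302, -0.0823, 0.2573]
tool_rot: [-3.137, -0.002, 1.698]
contact_force: [0.3, 0.1, -1.9]
opening: 0.0101
grip_force: 35.0
```

View pics/c3.png

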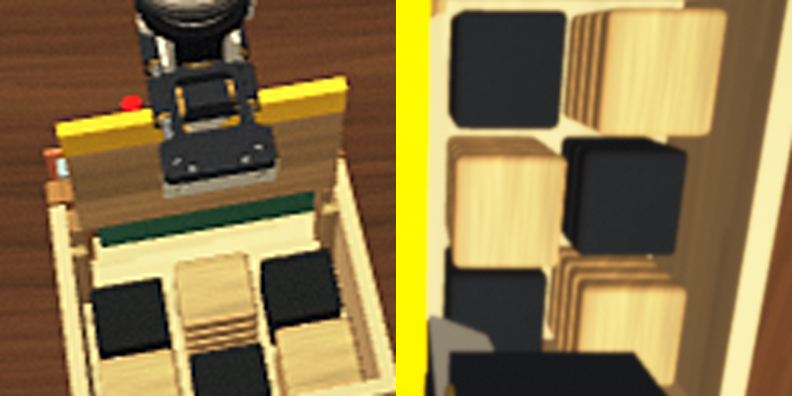

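The board hangs over the grooves, with the rails at crop (75,240) and (330,200) at its two ends. I lower it gently while watching the force.

```bash
python3 -m jog '[[[-0.9,0,0,0.004,0],[-0.9,0,0,0.008,0],[-0.9,0,0,0.012,0],[-0.9,0,0,0.016,0],[-0.9,0,0,0.016,0]]]'; python3 -m jog '[[[-0.9,0,0,0.004,0],[-0.9,0,0,0.008,0],[-0.9,0,0,0.012,0],[-0.9,0,0,0.016,0],[-0.9,0,0,0.016,0]]]'
```

```text
time: 8.22
tool_pos: [0.631, -0.0839, 0.2428]
tool_rot: [-3.14, -0.001, 1.696]
contact_force: [0.8, 0.0, -1.8]
opening: 0.0097
grip_force: 35.0
time: 8.63
tool_pos: [0.631, -0.0839, 0.2266]
tool_rot: [-3.14, -0.001, 1.696]
contact_force: [-0.1, 0.3, -2.1]
opening: 0.0096
grip_force: 35.0
```

It has entered the grooves with no contact. I carry on down.

```bash
for i in 1; do python3 -m jog '[[[-0.9,0,0,0.007,0],[-0.9,0,0,0.014,0],[-0.9,0,0,0.021,0],[-0.9,0,0,0.028,0],[-0.9,0,0,0.028,0]]]' | grep -E "pos|force"; done
python3 -m jog '[[[-0.9,0,0,0.007,0],[-0.9,0,0,0.014,0],[-0.9,0,0,0.021,0],[-0.9,0,0,0.028,0],[-0.9,0,0,0.028,0]]]' | grep -E "pos|force"
python3 -m jog '[[[-0.9,0,0,0.006,0],[-0.9,0,0,0.012,0],[-0.9,0,0,0.018,0],[-0.9,0,0,0.024,0],[-0.9,0,0,0.026,0]]]' | grep -E "pos|force"
python3 -m jog '[[[-0.9,0,0,0,0],[-0.9,0,0,0,0]]]'
```

```text
tool_pos: [0.6305, -0.0838, 0.1976]
contact_force: [-0.3, 0.1, -2.0]
grip_force: 35.0
tool_pos: [0.6306, -0.0838, 0.1697]
contact_force: [-0.3, 0.2, -0.9]
grip_force: 35.0
tool_pos: [0.6309, -0.0839, 0.1445]
contact_force: [-0.3, 0.6, -2.4]
grip_force: 35.0
time: 10.05
tool_pos: [0.6315, -0.084, 0.1458]
tool_rot: [-3.142, 0.0, 1.696]
contact_force: [-0.3, 0.3, -2.4]
opening: 0.0099
grip_force: 35.0
```

```bash
python3 -m jog '[[[-0.9,0,0,0.002,0],[-0.9,0,0,0.004,0],[-0.9,0,0,0.004,0]]]' | grep -E "pos|force"
python3 -m jog '[[[-0.3,0,0,0.004,0],[-0.3,0,0,0.004,0],[-0.3,0,0,0.004,0],[-0.3,0,0,0.004,0],[-0.3,0,0,0.004,0]]]' | grep -E "pos|force|open"
python3 -m jog '[[[-0.3,0,0,-0.02,0],[-0.3,0,0,-0.045,0],[-0.3,0,0,-0.07,0],[-0.3,0,0,-0.09,0],[-0.3,0,0,-0.09,0]]]'
python3 - <<'E'
from h import *
import cv2
a=robot.read_camera('scene')[:,:,::-1];b=robot.read_camera('wrist')[:,:,::-1]
A=cv2.resize(a[190:310,235:355],None,fx=3.3,fy=3.3,interpolation=cv2.INTER_CUBIC);B=cv2.resize(b[80:280,250:450],(396,396),interpolation=cv2.INTER_CUBIC)
cv2.imwrite('pics/c4.png',np.hstack([A,B]))
y=.1243;n=np.array([np.cos(y),np.sin(y)]);m=np.array([-n[1],n[0]])
g=(.5706-.022)*n+(-.1618-.044)*m;print(g)
plan([*g,robot.observe()['tool_pos'][2]],1.695)
E
```

```text
tool_pos: [0.6315, -0.0841, 0.1418]
contact_force: [0.3, -0.3, -1.8]
grip_force: 35.0
tool_pos: [0.6316, -0.084, 0.138]
contact_force: [-0.1, 0.3, 0.2]
opening: 0.0319
grip_force: 0.0
time: 11.13
tool_pos: [0.6334, -0.0845, 0.2332]
tool_rot: [3.133, 0.003, 1.696]
contact_force: [0.7, -0.2, 1.6]
opening: 0.0321
grip_force: 0.0
[ 0.5698825  -0.13619667]
[-0.044, -0.0679, -0.0, 0.0006]
```

View pics/c4.png

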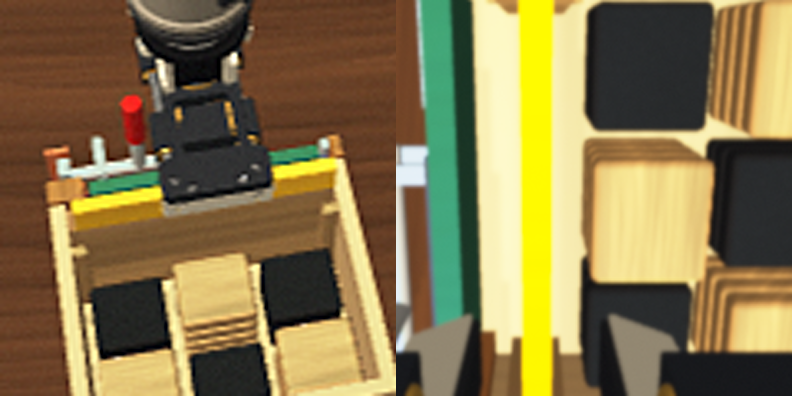

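The board's yellow top runs between both rails, with its top level with the walls' inner ends and its face hidden in the bin: it is seated and released. Next is the bolt grip.

```bash
python3 -m jog '[[[-0.2,-0.011,-0.017,0,0],[-0.2,-0.022,-0.034,0,0],[-0.2,-0.033,-0.051,0,0],[-0.2,-0.044,-0.0679,0,0],[-0.2,-0.044,-0.0679,0,0]]]' | grep pos
python3 -m jog '[[[-0.2,0,0,0,0],[-0.2,0,0,0,0]]]'
python3 - <<'E'
from h import *
import cv2
b=robot.read_camera('wrist').astype(int);a=robot.read_camera('scene').astype(int)
s=robot.observe();w=cam('wrist');c=cam('scene')
for nm,i,C in(('w',b,w),('s',a,c)):
    k=((i[...,0]>120)&(i[...,1]<70)&(i[...,2]<70)).astype(np.uint8);n,l,st,ce=cv2.connectedComponentsWithStats(k)
    for j in range(1,n):
        if st[j,4]>25:print(nm,st[j],ce[j])
print(s['tool_pos'],proj(w,[.5699,-.1362,.19]),proj(c,[.5699,-.1362,.19]),proj(c,[.5699,-.1362,.163]))
plan([.5699,-.1362,.152],1.695)
E
```

```text
tool_pos: [0.5668, -0.1378, 0.2264]
time: 11.82
tool_pos: [0.5696, -0.1358, 0.2271]
tool_rot: [-3.141, -0.001, 1.695]
contact_force: [0.5, 0.2, 0.4]
opening: 0.0366
grip_force: 0.0
w [311 201  26  40 703] [322.72830725 218.77240398]
s [366 198   8   8  26] [369.38461538 202.07692308]
s [ 58 302  14   8  50] [ 65.52 304.76]
s [ 43 309  19  23 261] [ 51.80076628 318.16091954]
[ 0.5699796  -0.13547702  0.22724832] [321.18915041 237.36810398] [275.05112942 220.39652932] [275.77486368 225.7203484 ]
[-0.0007, -0.0002, 0.0752, 0.0013]
```

```bash
python3 -m jog '[[[-0.2,0,0,0.018,0],[-0.2,0,0,0.036,0],[-0.2,0,0,0.054,0],[-0.2,0,0,0.073,0],[-0.2,0,0,0.075,0]]]' | grep -E "pos|contact"
python3 -m jog '[[[-0.95,0,0,0,0],[-0.95,0,0,0,0],[-0.95,0,0,0,0],[-0.95,0,0,0,0],[-0.95,0,0,0,0]]]' 25
```

```text
tool_pos: [0.5682, -0.1348, 0.1491]
contact_force: [-1.2, 0.1, -1.6]
time: 12.75
tool_pos: [0.57, -0.1363, 0.1541]
tool_rot: [3.14, 0.001, 1.696]
contact_force: [-0.7, 0.6, 3.3]
opening: 0.0154
grip_force: 25.0
```

```bash
python3 -m jog '[[[-0.95,0,0,-0.003,0],[-0.95,0,0,-0.006,0],[-0.95,0,0,-0.01,0],[-0.95,0,0,-0.014,0],[-0.95,0,0,-0.014,0]]]'
python3 -m jog '[[[-0.95,0,0,0,0],[-0.95,0,0,0,0]]]'
```

```text
time: 13.17
tool_pos: [0.5699, -0.1362, 0.1678]
tool_rot: [3.141, 0.001, 1.696]
contact_force: [1.0, 0.2, -2.8]
opening: 0.0159
grip_force: 25.0
time: 13.33
tool_pos: [0.5697, -0.1362, 0.1669]
tool_rot: [3.141, 0.0, 1.696]
contact_force: [2.4, -0.4, -1.8]
opening: 0.0154
grip_force: 25.0
```

```bash
python3 -m jog '[[[-0.95,0.002,0,0,0],[-0.95,0.004,0,0,0],[-0.95,0.006,0,0,0],[-0.95,0.008,0,0,0],[-0.95,0.01,0,0,0]]]' | grep -E "pos|contact|open"
python3 -m jog '[[[-0.95,0.003,0,0,0],[-0.95,0.006,0,0,0],[-0.95,0.009,0,0,0],[-0.95,0.012,0,0,0],[-0.95,0.015,0,0,0]]]'
```

```text
tool_pos: [0.5683, -0.1259, 0.1667]
contact_force: [2.1, -0.3, -2.3]
opening: 0.0159
time: 14.17
tool_pos: [0.5664, -0.111, 0.1668]
tool_rot: [3.141, 0.0, 1.696]
contact_force: [1.9, -0.9, -2.3]
opening: 0.0158
grip_force: 25.0
```

It moves freely with only its own drag, so it is past the lip. I draw it to about 50 mm.

```bash
python3 -m jog '[[[-0.95,0.005,0,0,0],[-0.95,0.01,0,0,0],[-0.95,0.015,0,0,0],[-0.95,0.02,0,0,0],[-0.95,0.025,0,0,0]]]' | grep -E "pos|contact|open"
python3 -m jog '[[[-0.95,0,0,0,0],[-0.95,0,0,0,0],[-0.95,0,0,0,0]]]'
python3 - <<'E'
from h import *
y=.1243;n=np.array([np.cos(y),np.sin(y)]);m=np.array([-n[1],n[0]])
H=.5706*n+(-.1618+.11)*m;s=robot.observe();p=np.array(s['tool_pos']);print('hinge',H,'local',(p[:2]-H)@n,(p[:2]-H)@m)
th0=0
for th in(.11,.22,.33,.44):
    A=lambda a:np.array([[np.cos(a),np.sin(a)],[-np.sin(a),np.cos(a)]])
    q=H+A(th)@(p[:2]-H);q0=H+A(th0)@(p[:2]-H)
    print(th,q);plan([*q,p[2]],s['tool_rot'][2]-th,start=([*q0,p[2]],s['tool_rot'][2]-th0));th0=th
E
```

```text
tool_pos: [0.5633, -0.0859, 0.1669]
contact_force: [2.1, -0.3, -2.2]
opening: 0.0153
time: 14.83
tool_pos: [0.5634, -0.0862, 0.1669]
tool_rot: [3.141, -0.0, 1.696]
contact_force: [1.8, 0.9, -2.4]
opening: 0.0153
grip_force: 25.0
hinge [0.57261982 0.01934273] local -0.022244120580157012 -0.10360292104846616
0.11 [ 0.55185945 -0.08456767]
[0.0031, -0.0112, -0.0, 0.11]
0.22 [ 0.54057781 -0.08166061]
[0.0031, -0.0112, -0.0, 0.11]
0.33 [ 0.52968349 -0.07753264]
[0.0031, -0.0112, -0.0, 0.11]
0.44 [ 0.51930818 -0.07223366]
[0.0031, -0.0112, -0.0, 0.11]
```

```bash
python3 -m jog '[[[-0.95,0.0005,-0.0022,0,0.022],[-0.95,0.001,-0.0045,0,0.044],[-0.95,0.0017,-0.0067,0,0.066],[-0.95,0.0024,-0.009,0,0.088],[-0.95,0.0031,-0.0112,0,0.11]]]'
```

```text
time: 15.25
tool_pos: [0.5516, -0.085, 0.1669]
tool_rot: [3.141, 0.0, 1.583]
contact_force: [3.1, -0.2, -3.0]
opening: 0.0159
grip_force: 25.0
```

```bash
python3 -m jog '[[[-0.95,0.0005,-0.0022,0,0.022],[-0.95,0.001,-0.0045,0,0.044],[-0.95,0.0017,-0.0067,0,0.066],[-0.95,0.0024,-0.009,0,0.088],[-0.95,0.0031,-0.0112,0,0.11]]]' | grep contact
python3 -m jog '[[[-0.95,0.0005,-0.0022,0,0.022],[-0.95,0.001,-0.0045,0,0.044],[-0.95,0.0017,-0.0067,0,0.066],[-0.95,0.0024,-0.009,0,0.088],[-0.95,0.0031,-0.0112,0,0.11]]]' | grep contact
python3 -m jog '[[[-0.95,0.0005,-0.0022,0,0.022],[-0.95,0.001,-0.0045,0,0.044],[-0.95,0.0017,-0.0067,0,0.066],[-0.95,0.0024,-0.009,0,0.088],[-0.95,0.0031,-0.0112,0,0.11]]]' | grep contact
python3 -m jog '[[[-0.95,0,0,0,0],[-0.95,0,0,0,0],[-0.95,0,0,0,0],[-0.95,0,0,0,0],[-0.95,0,0,0,0]]]'
python3 - <<'E'
from h import *
import cv2
a=robot.read_camera('scene')[:,:,::-1];b=robot.read_camera('wrist')[:,:,::-1]
A=cv2.resize(a[190:310,235:355],None,fx=3.3,fy=3.3,interpolation=cv2.INTER_CUBIC);B=cv2.resize(b[80:280,250:450],(396,396),interpolation=cv2.INTER_CUBIC)
cv2.imwrite('pics/c5.png',np.hstack([A,B]));print(abs(robot.observe()['qvel']).max())
E
```

```text
contact_force: [3.2, 0.2, -2.2]
contact_force: [3.0, -1.6, -2.0]
contact_force: [3.4, -1.6, -2.3]
time: 16.92
tool_pos: [0.5194, -0.0725, 0.1668]
tool_rot: [3.142, 0.0, 1.256]
contact_force: [2.9, -2.3, -1.9]
opening: 0.0157
grip_force: 25.0
0.0024741842857936842
```

View pics/c5.png

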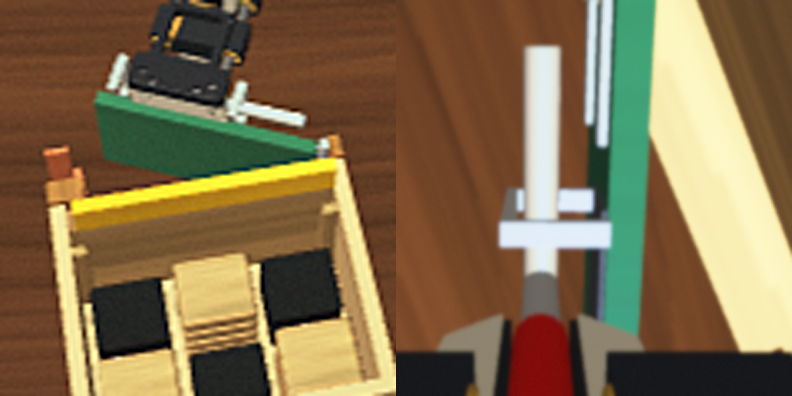

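The gate stands ajar about 25° and still. The bolt is drawn and held by its red grip at crop (540,350), and the board is seated across the bin from crop (75,208) to (335,170). I hand in.

```bash
python3 -c "
from cell import robot
print(robot.hand_in())"
```

```text
the job is handed in; nothing more can be done
None
```

I handed the job in at about 17 s, with the stop board seated in its grooves and let go, the bolt lifted clear of the lip and drawn back about 50 mm, and the gate held still about 25° open by the red grip; the glue bottle, tin and jar were not touched, and the hand-in returned no verdict.

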